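Set the vent position of a lacquer jar's screw cap

TASK

Two lacquer jars stand clamped in their holders, and the orange cap has only been started on its thread. Screw the orange cap down (clockwise) until it bottoms out, then back it off a quarter turn so that the jar can breathe, and finish still gripping the cap around its sides, motionless, so that I can mark its position. Leave the green cap and the other things on the bench as they are.

Things in the scene. Friction and masses are not known exactly. Their poses are not given: they have to be found in the camera images.
- orange_jar: Jar with the orange cap: fixed. A 110 mm square dark wooden holder block 28 mm high, on which two dark steel jaws grip a round amber glass jar (86 mm across, shoulder starting 84 mm above the table, sloping in to a 58 mm wide collar whose top is 103 mm above the table). Origin: centre of the block's underside, on the table; z up along the thread axis, which passes through the origin.
- orange_cap_centre (a point): Centre of the orange screw cap, on its axis, 15 mm above its underside and 15 mm below its top. The cap is a finely ribbed orange plastic disc 52 mm across and 30 mm high, axis upright; when fully home its underside is 103 mm and its top 133 mm above the table. Site x axis points along the white stripe on the cap's top, so its yaw turns with the cap.
- orange_cap (a joint): Turn of the orange screw cap, rad: 0 = fully home (a hard stop on the collar), growing as it is unscrewed (anticlockwise from above); tightening is clockwise. Stays where left (friction about 0.12 N m), cannot be lifted off, rises 1 mm per rad unscrewed. It starts 2.4 to 3.8 rad from home.
- green_jar: Jar with the green cap: fixed. A 110 mm square dark wooden holder block 28 mm high, on which two dark steel jaws grip a round green glass jar (86 mm across, shoulder starting 84 mm above the table, sloping in to a 58 mm wide collar whose top is 103 mm above the table). Origin: centre of the block's underside, on the table; z up along the thread axis, which passes through the origin.
- green_cap (a joint): Turn of the green screw cap, rad: 0 = fully home (a hard stop on the collar), growing as it is unscrewed (anticlockwise from above); tightening is clockwise. Stays where left (friction about 0.12 N m), cannot be lifted off, rises 1 mm per rad unscrewed. Not to be turned.
- paint_pot: Small empty green paint pot, loose, 72 mm across the rim, 50 mm high; origin centre of its underside. Bystander.
- paint_brush: Flat paint brush with a dark wooden handle, loose, lying on the table, 200 mm long along its x axis; origin under its middle. Bystander.
- powder_jar: Small clear jar with a white lid and paper label, loose, 56 mm across, 75 mm high; origin centre of its underside. Bystander.
Mind the look-alikes: they are no part of the job. What is meant by the orange_jar is not blue or red, and is the larger of those in its own colour.

How it is judged:
By the outcome, as a careful person would: the job done as asked, in the order asked, and still so for the second after the job is handed in, while the arm keeps its last pose, push and grip.
It also fails if it takes over 48 s, if anything falls off the work surface, if the arm or the gripper's body presses on something with over 40 N, if the wrist force passes 120 N, or if a joint passes its speed limit or range.

ROBOT

A 6-joint arm with a two-finger parallel gripper is mounted at the origin on the work surface. World frame = base frame: x ahead of the robot, y to its left, z up, the work surface at z = 0. Lengths are in m, angles in rad, forces in N, time in s.
With the tool pointing down it reaches from about 0.35 to 0.775 m from the base axis. Payload 7.3 kg.
Tool frame: the origin (TCP) lies between the finger pads, 19 mm behind the fingertips; this is the grasp point; z points along the fingers, y is the line along which they close (so a half turn about z gives the same grasp; the last joint's range is limited). The gripper opens to 92 mm and grips with 3 to 60 N. Pads are 19 mm wide; open, the fingers measure 130 mm over their backs; the gripper's body (75 mm by 190 mm) begins 47 mm behind the grasp point.
Start: joints at [-1.478, 0.342, 1.524, -0, 1.275, -0.146], TCP at [0.124, -0.51, 0.246] pointing down, gripper open.
Joint ranges: [-2.53, 2.53], [-0.77, 2.02], [0.04, 2.7], [-1, 4.14], [0.28, 2.66], [-3.11, 3.11]. Speed limits (rad/s): [2.57, 2.57, 3.14, 3.14, 3.14, 3.14].

INTERFACE

Orientations are given as a unit quaternion [w, x, y, z].
In Python, from bench import telemetry, read_camera, calibration, env, recognise, landmark_of gives the robot as it stands. The module is installed in compiled form; this text tells all that it offers.
- The arm moves only by the tool move_arm, never from a script. Its argument "increments" is a list of rows, each a list of 7 numbers: the shift along the tool's x, y, z scaled (see below), then the turn, a rotation vector about the tool's x, y, z scaled (see below), then the opening, from -1 (shut) to 1 (fully open). In form: [[dx, dy, dz, rx, ry, rz, claw], ...]. A call has exactly 8 rows; each row shifts and turns the commanded pose from where the row before left it, along the tool's axes as they then stand; what a row does not reach is not made up. The controller multiplies each number of a shift by 0.02 m and each number of a turn by 0.15 rad. A row lasts 1/8 s, in which the tool goes at most 62.5 mm and 10.7 degrees, less where a joint would pass 70% of its speed; a pose out of reach is approached as far as the arm can. A call with a number of a shift or a turn outside -1 to 1 is refused whole. A call with a gripper value outside its range is refused whole. The fingers move at their own pace and stop on an object; "squeeze" is the grip in N (left out, the last holds). Time passes only in rows, so rows that do not move let the fingers close, or fill a call up. It gives the time, the measured TCP pose, the force, the opening and the grip force at its end, in the units of the state.
- telemetry.observe(): the state, without advancing time (a new reading comes with each control period).
- read_camera(name): name is "side" or "top" or "wrist"; returns (picture, depth): 400x640x3 uint8, red, green, blue; 400x640 float32, m along the optical axis (not along the pixel's ray), 0 where there is no reading.
- calibration(name): a dict with "camera_matrix" (3x3 intrinsics, pixels), "R" (3x3) and "t" (3): a world point X has camera coordinates R X + t. Camera axes: x right, y down, z forward; pixel columns grow to the right and rows downward; lengths in m; the calibration is good to about 2 mm. The wrist camera is an equidistant fisheye: a pixel r from the principal point sees the ray r / f radians off the axis. A picture is of the moment at which its call begins: read the wrist's pose just before it. calibration takes no time and is no camera call; for the wrist camera it gives the pose at the moment of the call.
- env.hand_in(): hands the job in; it is judged then, once.
Trained networks look in the newest picture that a camera, given by its name, has taken for a name from the list of things; names that differ only in an ending like _2 or _b are one class to them, and where a whole thing is asked for, a point or a joint stands for the part that bears it (a point fixed in the world has none). Each returns a list of dicts, best first, with "conf" (0 to 1); they miss things now and then, are a little off and sometimes report something else, mostly with a low value. They report only what shows in the picture. A call takes as long as a camera call. They do not tell look-alikes from the thing itself.
- recognise(camera, query): "location" ([x, y, z] in m, in the coordinates of the camera as it stood for that picture, good to about 4 mm: the middle of the surface that is visible of it).
- landmark_of(camera, query): "location" ([x, y, z] in m, in the coordinates of the camera as it stood for that picture, good to about 4 mm: a listed point, or the origin of a listed thing).
The state is a dict: "time": time; "joint_pos": joint angles; "qvel": joint speeds; "tau": joint torques, N m; "tool_pos": TCP position; "tcp_rot": TCP orientation; "contact_force": force on the tool from outside, world axes, zero at the start; "ft_torque": the same for the moment, N m; "gripper_width": opening from 0.0 (shut) to 1.0 (fully open); "grip_force": force on a finger pad.
Only numpy, scipy, OpenCV 4.12 (cv2) and the standard library are available. Lean on these libraries where they do the work, as an engineer would, in place of code of your own. Each camera call takes 0.05 s, during which the arm holds its last target. There are 200 camera calls.

## Working session

There is one attempt and no reset: what is moved stays moved. The work goes in short steps, Python scripts to look and compute and a tool call to move; the robot and the scene stay as the last step left them, time stands still between calls to the robot, and variables do not carry over. Pictures are saved under pics/ and viewed, at most 10 in all, crops included, and the job is handed in when it is done.

Besides the shell and the picture viewer there is one more tool, called after ">>>" by a JSON object that holds its "api" and its "payload", one argument or row to a line. move_arm: Moves the arm, as the interface text tells. Shifts and turns lie within -1 to 1; 1 stands for 0.02 m of shift or 0.15 rad of turn. Its arguments: {"type":"object","properties":{"increments":{"type":"array","items":{"type":"array","items":{"type":"number"}}},"squeeze":{"type":"number"}},"required":["increments"]}

```bash
mkdir -p pics; cat > h.py <<'E'
import numpy as np,cv2
from bench import telemetry, read_camera, calibration, env, recognise, landmark_of
def world(cam,p):
    c=calibration(cam); return np.array(c["R"]).T@(np.array(p)-np.array(c["t"]))
def find(cam,q,f=landmark_of):
    return [(round(d["conf"],2),world(cam,d["location"]).round(4).tolist()) for d in f(cam,q)]
E
python3 - <<'E'
from h import *
print(telemetry.observe())
ims=[]
for c in("top","side"):
    im,d=read_camera(c); cv2.imwrite(f"pics/{c}0.png",im[:,:,::-1])
    for q in("orange_jar","orange_cap_centre","green_jar","paint_pot","powder_jar","paint_brush"): print(c,q,find(c,q))
E
```

```text
{'time': 0.0, 'joint_pos': array([-1.47796440e+00,  3.42734686e-01,  1.52497940e+00,  6.59570219e-06,
        1.27540475e+00, -1.45984316e-01]), 'qvel': array([ 0.00028859,  0.00042402, -0.00182773, -0.00172215,  0.00030503,
       -0.00076315]), 'tau': array([ 3.33389020e-03, -4.31236267e+01, -2.44220316e+01,  7.21962657e-02,
        5.60846622e-02, -1.17844197e-04]), 'tool_pos': array([ 0.12418758, -0.50972665,  0.24485186]), 'tcp_rot': array([-7.62738962e-04,  9.92879143e-01,  1.19123572e-01,  2.34308701e-05]), 'contact_force': array([ 0.25213508,  0.2095772 , -0.69698351]), 'ft_torque': array([ 0.01669001, -0.02745439, -0.00621071]), 'grip_force': 0.0, 'gripper_width': 0.9979701571549858}
top orange_jar [(0.94, [0.5016, 0.259, -0.0029]), (0.92, [0.6915, 0.1994, -0.0004]), (0.82, [0.3517, 0.1174, 0.003]), (0.75, [0.5496, 0.0962, -0.0038])]
top orange_cap_centre [(0.81, [0.5462, 0.1039, 0.1181]), (0.72, [0.5005, 0.2569, 0.0843]), (0.46, [0.6953, 0.2003, 0.0781])]
top green_jar [(0.75, [0.5486, -0.1668, -0.0018])]
top paint_pot [(0.93, [0.7495, -0.0346, -0.0014])]
top powder_jar [(0.62, [0.5117, -0.3843, 0.0003])]
top paint_brush [(0.85, [0.533, 0.4008, -0.0018])]
side orange_jar [(0.83, [0.5443, 0.0987, -0.0004]), (0.82, [0.6878, 0.2017, -0.0044]), (0.72, [0.3545, 0.1157, -0.0013]), (0.69, [0.4973, 0.2607, 0.0002])]
side orange_cap_centre [(0.71, [0.5484, 0.0953, 0.1196]), (0.71, [0.3492, 0.116, 0.1174]), (0.56, [0.6921, 0.2016, 0.0798]), (0.51, [0.4956, 0.2615, 0.0873])]
side green_jar [(0.61, [0.5438, -0.1752, -0.0009])]
side paint_pot [(0.87, [0.7489, -0.0336, 0.004])]
side powder_jar [(0.6, [0.5069, -0.3852, -0.003])]
side paint_brush [(0.59, [0.5295, 0.3979, 0.0015])]
```

View pics/top0.png

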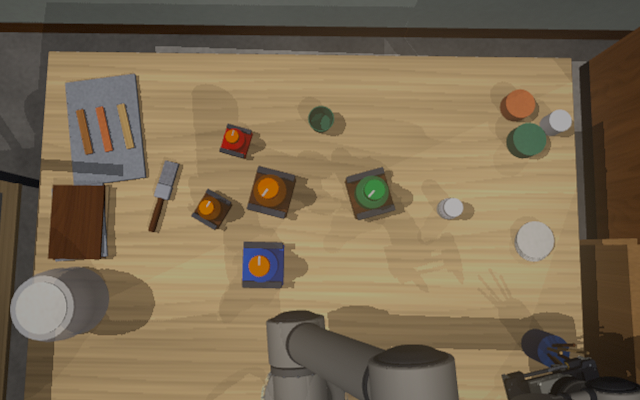

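View pics/side0.png

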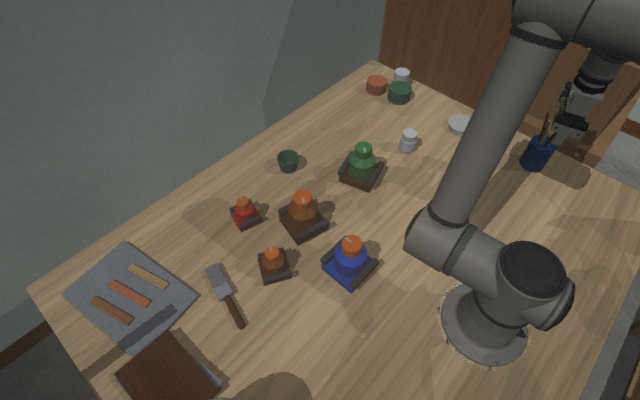

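The top view shows the large amber jar with its orange cap at about (268,187). The look-alikes are a smaller amber jar at (208,207), a red one at (232,138) and a blue one at (260,266). The green jar is at (374,190). The side view agrees, with the target at (302,200). Next I'll refine the cap centre and plan the rows.

```bash
cat >> h.py <<'E'
from scipy.spatial.transform import Rotation as Ro
def capxy(cam="top",near=(.547,.099)):
    im,d=read_camera(cam); c=calibration(cam); K,R,t=[np.array(c[k]) for k in("camera_matrix","R","t")]
    v,u=np.mgrid[:400,:640]; pc=np.stack([(u-K[0,2])/K[0,0]*d,(v-K[1,2])/K[1,1]*d,d],-1)
    W=(pc-t)@R
    return im,W,(np.hypot(W[...,0]-near[0],W[...,1]-near[1])<.04)&(d>0)
def tool():
    o=telemetry.observe(); q=o["tcp_rot"]; M=Ro.from_quat([*q[1:],q[0]]).as_matrix()
    return o,M,np.arctan2(M[1,0],M[0,0])
E
python3 - <<'E'
from h import *
im,W,m=capxy()
s=m&(W[...,2]>.125); P=W[s]; print(len(P),"z",np.median(P[:,2]),"mean",P[:,:2].mean(0),"mid",(P[:,:2].max(0)+P[:,:2].min(0))/2, np.ptp(P[:,:2],axis=0))
(cx,cy),r=cv2.minEnclosingCircle(P[:,:2].astype(np.float32)); print(cx,cy,r)
w=s&(im.min(-1)>110); Q=W[w][:,:2]; print("stripe",len(Q),Q.mean(0)-[cx,cy])
print(np.linalg.inv(calibration("top")["R"])@-calibration("top")["t"])
o,M,y=tool(); print(M.round(3),y)
# plan: 40 rows, yaw increment first
tgt=np.array([cx,cy,.2]); p=np.array([.1242,-.5097,.2449]); yaw=y
n=32;dy=3.8/n
st=(tgt-p)/n
print("dist/row",st)
E
```

```text
351 z 0.13357991227330662 mean [0.54738554 0.0991776 ] mid [0.54799536 0.09957055] [0.05382839 0.05318355]
0.5479633212089539 0.0998091921210289 0.027218207716941833
stripe 17 [-0.01177711  0.00664564]
[ 0.40291508 -0.01122599  1.39443329]
[[ 0.972  0.237  0.   ]
 [ 0.237 -0.972 -0.   ]
 [-0.     0.    -1.   ]] 0.23880825560169913
dist/row [ 0.0132426   0.01904716 -0.00140312]
```

>>> {"api": "move_arm", "payload": {
  "increments": [
    [0.87,-0.77,0,0,0,0,1],
    [0.87,-0.77,0,0,0,0,1],
    [0.87,-0.77,0,0,0,0,1],
    [0.87,-0.77,0,0,0,0,1],
    [0.87,-0.77,0,0,0,0,1],
    [0.87,-0.77,0,0,0,0,1],
    [0.87,-0.77,0,0,0,0,1],
    [0.87,-0.77,0,0,0,0,1]
  ],
  "squeeze": 25
}}

```text
time: 1.75
tool_pos: [0.231, -0.3562, 0.2456]
tcp_rot: [0.0, 0.993, 0.119, 0.0]
contact_force: [0.2, 0.1, -0.4]
gripper_width: 1.0
grip_force: 0.0
```

>>> {"api": "move_arm", "payload": {
  "increments": [
    [0.87,-0.77,0,0,0,0,1],
    [0.87,-0.77,0,0,0,0,1],
    [0.87,-0.77,0,0,0,0,1],
    [0.87,-0.77,0,0,0,0,1],
    [0.87,-0.77,0,0,0,0,1],
    [0.87,-0.77,0,0,0,0,1],
    [0.87,-0.77,0,0,0,0,1],
    [0.87,-0.77,0,0,0,0,1]
  ]
}}

```text
time: 2.75
tool_pos: [0.3368, -0.2035, 0.2456]
tcp_rot: [0.0, 0.993, 0.119, 0.0]
contact_force: [-0.5, 0.3, -0.3]
gripper_width: 1.001
grip_force: 0.0
```

>>> {"api": "move_arm", "payload": {
  "increments": [
    [0.87,-0.77,0,0,0,0,1],
    [0.87,-0.77,0,0,0,0,1],
    [0.87,-0.77,0,0,0,0,1],
    [0.87,-0.77,0,0,0,0,1],
    [0.87,-0.77,0,0,0,0,1],
    [0.87,-0.77,0,0,0,0,1],
    [0.87,-0.77,0,0,0,0,1],
    [0.87,-0.77,0,0,0,0,1]
  ]
}}

```text
time: 3.75
tool_pos: [0.4427, -0.0509, 0.2456]
tcp_rot: [0.0, 0.993, 0.119, 0.0]
contact_force: [-0.6, 0.1, 0.1]
gripper_width: 0.998
grip_force: 0.0
```

>>> {"api": "move_arm", "payload": {
  "increments": [
    [0.87,-0.77,0,0,0,0,1],
    [0.87,-0.77,0,0,0,0,1],
    [0.87,-0.77,0,0,0,0,1],
    [0.87,-0.77,0,0,0,0,1],
    [0.87,-0.77,0,0,0,0,1],
    [0.87,-0.77,0,0,0,0,1],
    [0.87,-0.77,0,0,0,0,1],
    [0.87,-0.77,0,0,0,0,1]
  ]
}}

```text
time: 4.75
tool_pos: [0.5486, 0.1018, 0.2456]
tcp_rot: [0.0, 0.993, 0.119, 0.0]
contact_force: [-0.1, 0.2, 0.5]
gripper_width: 0.999
grip_force: 0.0
```

>>> {"api": "move_arm", "payload": {
  "increments": [
    [0,0,0,0,0,-1,1],
    [0,0,0,0,0,-1,1],
    [0,0,0,0,0,-1,1],
    [0,0,0,0,0,-1,1],
    [0,0,0,0,0,-1,1],
    [0,0,0,0,0,-1,1],
    [0,0,0,0,0,-1,1],
    [0,0,0,0,0,-1,1]
  ]
}}

```text
time: 5.75
tool_pos: [0.5482, 0.1011, 0.2455]
tcp_rot: [0.0, 0.75, 0.661, -0.0]
contact_force: [-0.0, 0.5, -0.8]
gripper_width: 1.001
grip_force: 0.0
```

>>> {"api": "move_arm", "payload": {
  "increments": [
    [0,0,0,0,0,-1,1],
    [0,0,0,0,0,-1,1],
    [0,0,0,0,0,-1,1],
    [0,0,0,0,0,-1,1],
    [0,0,0,0,0,-1,1],
    [0,0,0,0,0,-1,1],
    [0,0,0,0,0,-1,1],
    [0,0,0,0,0,-1,1]
  ]
}}

```text
time: 6.75
tool_pos: [0.5482, 0.1011, 0.2455]
tcp_rot: [-0.0, 0.246, 0.969, -0.0]
contact_force: [-0.2, 0.2, -0.1]
gripper_width: 0.999
grip_force: 0.0
```

>>> {"api": "move_arm", "payload": {
  "increments": [
    [0,0,0,0,0,-1,1],
    [0,0,0,0,0,-1,1],
    [0,0,0,0,0,-1,1],
    [0,0,0,0,0,-1,1],
    [0,0,0,0,0,-1,1],
    [0,0,0,0,0,-1,1],
    [0,0,0,0,0,-1,1],
    [0,0,0,0,0,0,1]
  ]
}}

```text
time: 7.75
tool_pos: [0.5483, 0.101, 0.2455]
tcp_rot: [-0.0, -0.27, 0.963, -0.0]
contact_force: [-0.3, 0.2, 0.4]
gripper_width: 0.998
grip_force: 0.0
```

```bash
python3 - <<'E'
from h import *
o,M,y=tool(); print(o["time"],o["tool_pos"],o["joint_pos"],y,M.round(3))
e=np.array([.548,.0997,.128])-o["tool_pos"]; print("tool delta units",(M.T@e/.02).round(2))
im,d=read_camera("wrist"); cv2.imwrite("pics/w1.png",im[:,:,::-1]); print("rec",find("wrist","orange_cap_centre"))
c=calibration("wrist");print(c)
E
```

```text
7.75 [0.5482869  0.1009771  0.24554234] [ 4.46928754e-02  4.01767276e-01  1.43310050e+00 -6.95547119e-05
  1.30672669e+00 -2.07228311e+00] -2.5953948373354883 [[-0.855 -0.519  0.   ]
 [-0.519  0.855 -0.   ]
 [ 0.    -0.    -1.   ]]
tool delta units [ 0.05 -0.05  5.88]
rec [(0.96, [0.5447, 0.0973, 0.1185]), (0.83, [0.3509, 0.1188, 0.1149]), (0.66, [0.4965, 0.2617, 0.0909]), (0.61, [0.6865, 0.205, 0.0785])]
{'camera_matrix': array([[309.70691629,   0.        , 318.14916725],
       [  0.        , 309.70691629, 200.79309572],
       [  0.        ,   0.        ,   1.        ]]), 'R': array([[-0.51781425,  0.85549252,  0.00097254],
       [ 0.82319539,  0.49795531,  0.27274503],
       [ 0.23284705,  0.14203185, -0.96208586]]), 't': array([ 0.19554664, -0.53576047,  0.24727123])}
```

View pics/w1.png

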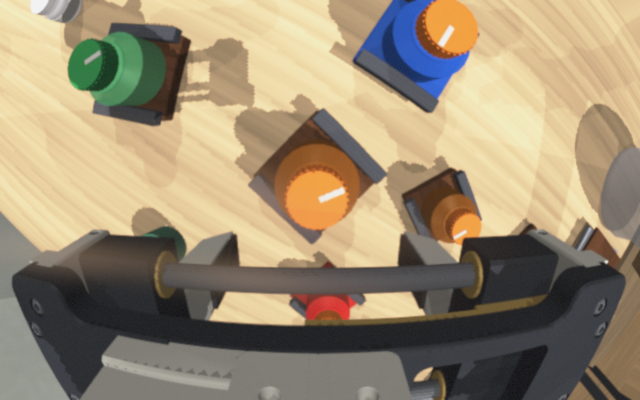

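The wrist view shows the orange cap at (317,198), centred between the fingers at about x=235 and x=405, with its stripe visible at (332,195). I'll refine the centre from the wrist depth.

```bash
cat >> h.py <<'E'
def wristcap():
    c=calibration("wrist"); im,d=read_camera("wrist"); K,R,t=[np.array(c[k]) for k in("camera_matrix","R","t")]
    v,u=np.mgrid[:400,:640]; a=u-K[0,2]; b=v-K[1,2]; r=np.hypot(a,b)+1e-9; th=r/K[0,0]
    pc=np.stack([np.tan(th)*a/r*d,np.tan(th)*b/r*d,d],-1); W=(pc-t)@R
    return im,W,(d>0)&(th<1.3)
E
python3 - <<'E'
from h import *
im,W,m=wristcap(); s=m&(np.hypot(W[...,0]-.547,W[...,1]-.099)<.04)&(W[...,2]>.125)
z=np.median(W[s][:,2]); s&=W[...,2]>z-.003; P=W[s]
(cx,cy),r=cv2.minEnclosingCircle(P[:,:2].astype(np.float32)); print(len(P),z,cx,cy,r,P[:,:2].mean(0))
w=s&(im.min(-1)>120); Q=W[w][:,:2]; D=Q.mean(0)-[cx,cy]; print(len(Q),D,np.arctan2(D[1],D[0]))
o,M,y=tool(); print((M.T@(np.array([cx,cy,.128])-o["tool_pos"])/.02).round(2))
E
```

```text
16442 0.3312420831915871 0.5323033332824707 0.09066161513328552 0.03604970872402191 [0.52877066 0.08519579]
2357 [ 0.00612987 -0.01988496] -1.2717727530733736
[ 0.95 -0.01  5.88]
```

```bash
cat > m.py <<'E'
from h import *
im,W,m=wristcap(); s=m&(np.hypot(W[...,0]-.547,W[...,1]-.099)<.04)&(abs(W[...,2]-.136)<.008)
z=np.median(W[s][:,2]); s&=abs(W[...,2]-z)<.003; P=W[s]
(cx,cy),r=cv2.minEnclosingCircle(P[:,:2].astype(np.float32)); print(len(P),z,cx,cy,r,P[:,:2].mean(0))
w=s&(im.min(-1)>120); Q=W[w][:,:2]; D=Q.mean(0)-[cx,cy]; print(len(Q),D,"stripe yaw",np.arctan2(D[1],D[0]))
o,M,y=tool(); print((M.T@(np.array([cx,cy,.128])-o["tool_pos"])/.02).round(2))
E
python3 m.py
```

```text
2876 0.134870514747703 0.5454708337783813 0.10014339536428452 0.027469882741570473 [0.54456508 0.09933638]
206 [-0.01103876  0.00758214] stripe yaw 2.539736376883141
[0.14 0.06 5.88]
```

>>> {"api": "move_arm", "payload": {
  "increments": [
    [0.1,0,0.8,0,0,0,1],
    [0,0,0.8,0,0,0,1],
    [0,0,0.8,0,0,0,1],
    [0,0,0.8,0,0,0,1],
    [0,0,0.8,0,0,0,1],
    [0,0,0.8,0,0,0,1],
    [0,0,0.7,0,0,0,1],
    [0,0,0.4,0,0,0,1]
  ]
}}

```text
time: 8.95
tool_pos: [0.5467, 0.0993, 0.1266]
tcp_rot: [-0.0, -0.27, 0.963, 0.0]
contact_force: [-0.5, 0.0, -0.2]
gripper_width: 1.001
grip_force: 0.0
```

>>> {"api": "move_arm", "payload": {
  "increments": [
    [0,0,0,0,0,0,-1],
    [0,0,0,0,0,0,-1],
    [0,0,0,0,0,0,-1],
    [0,0,0,0,0,0,-1],
    [0,0,0,0,0,0,-1],
    [0,0,0,0,0,0,-1],
    [0,0,0,0,0,0,-1],
    [0,0,0,0,0,0,-1]
  ],
  "squeeze": 25
}}

```text
time: 9.95
tool_pos: [0.5474, 0.0989, 0.1278]
tcp_rot: [0.001, -0.27, 0.963, -0.001]
contact_force: [0.9, -5.3, 2.5]
gripper_width: 0.56
grip_force: 25.0
```

```bash
cat > s.py <<'E'
from h import *
o,M,y=tool()
print("t",round(o["time"],2),"p",o["tool_pos"].round(4),"q6",o["joint_pos"][5].round(4),"yaw",y.round(4),"F",o["contact_force"].round(1),"T",o["ft_torque"].round(3),"w",round(o["gripper_width"]*92,1),"g",round(o["grip_force"],1),"tau6",o["tau"][5].round(3))
E
python3 s.py
```

```text
t 9.95 p [0.5474 0.0989 0.1278] q6 -2.0761 yaw -2.5945 F [ 0.9 -5.3  2.5] T [-0.605 -0.46  -0.022] w 51.5 g 25.0 tau6 -0.02
```

>>> {"api": "move_arm", "payload": {
  "increments": [
    [0,-0.04,0.01,0,0,0.5,-1],
    [0,0,0.01,0,0,1,-1],
    [0,0,0.01,0,0,1,-1],
    [0,0,0.01,0,0,1,-1],
    [0,0,0.01,0,0,1,-1],
    [0,0,0.01,0,0,1,-1],
    [0,0,0.01,0,0,1,-1],
    [0,0,0.01,0,0,1,-1]
  ]
}}

```text
time: 10.95
tool_pos: [0.5475, 0.0976, 0.1266]
tcp_rot: [0.001, 0.287, 0.958, -0.001]
contact_force: [-1.5, -8.4, 6.0]
gripper_width: 0.564
grip_force: 25.0
```

```bash
python3 s.py
```

```text
t 10.95 p [0.5475 0.0976 0.1266] q6 -0.9476 yaw 2.5593 F [-1.5 -8.4  6. ] T [-1.284  0.016  0.132] w 51.9 g 25.0 tau6 -1.459
```

>>> {"api": "move_arm", "payload": {
  "increments": [
    [0,0,0.01,0,0,1,-1],
    [0,0,0.01,0,0,1,-1],
    [0,0,0.01,0,0,1,-1],
    [0,0,0.01,0,0,1,-1],
    [0,0,0.01,0,0,1,-1],
    [0,0,0.01,0,0,1,-1],
    [0,0,0.01,0,0,1,-1],
    [0,0,0,0,0,0,-1]
  ]
}}

```text
time: 11.95
tool_pos: [0.5466, 0.0971, 0.1254]
tcp_rot: [0.001, 0.728, 0.686, -0.001]
contact_force: [-5.0, -10.1, 9.8]
gripper_width: 0.562
grip_force: 25.0
```

```bash
python3 s.py; python3 m.py; python3 - <<'E'
from h import *
im,_=read_camera("wrist"); cv2.imwrite("pics/w2.png",im[:,:,::-1])
E
```

```text
t 11.95 p [0.5466 0.0971 0.1254] q6 0.0995 yaw 1.5122 F [ -5.  -10.1   9.8] T [-1.725  0.6   -0.093] w 51.7 g 25.0 tau6 0.5
5489 0.13229730912757962 0.5474362969398499 0.10931109637022018 0.0385788157582283 [0.54620156 0.10643355]
645 [ 0.00937364 -0.00246652] stripe yaw -0.25730061155619505
[ 0.61  0.01 -0.13]
```

View pics/w2.png

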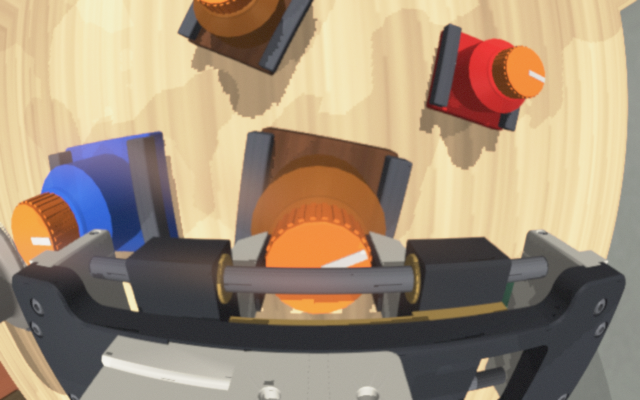

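The stripe is at (350,260), in the same place relative to the fingers as before, so the cap has turned with the gripper (2.18 rad) without slipping. I'll continue in smaller steps.

>>> {"api": "move_arm", "payload": {
  "increments": [
    [-0.05,0,0,0,0,0.5,-1],
    [0,0,0,0,0,0.5,-1],
    [0,0,0,0,0,0.5,-1],
    [0,0,0,0,0,0.5,-1],
    [0,0,0,0,0,0.5,-1],
    [0,0,0,0,0,0.5,-1],
    [0,0,0,0,0,0,-1],
    [0,0,0,0,0,0,-1]
  ]
}}

```text
time: 13.05
tool_pos: [0.5461, 0.0971, 0.1249]
tcp_rot: [-0.0, 0.862, 0.507, -0.001]
contact_force: [-4.8, -6.5, 8.8]
gripper_width: 0.562
grip_force: 25.0
```

```bash
python3 s.py
```

```text
t 13.05 p [0.5461 0.0971 0.1249] q6 0.546 yaw 1.0638 F [-4.8 -6.5  8.8] T [-1.098  0.64  -0.14 ] w 51.7 g 25.0 tau6 -0.121
```

>>> {"api": "move_arm", "payload": {
  "increments": [
    [0,0,0,0,0,0.5,-1],
    [0,0,0,0,0,0.5,-1],
    [0,0,0,0,0,0.5,-1],
    [0,0,0,0,0,0.5,-1],
    [0,0,0,0,0,0,-1],
    [0,0,0,0,0,0,-1],
    [0,0,0,0,0,0,-1],
    [0,0,0,0,0,0,-1]
  ]
}}

```text
time: 14.05
tool_pos: [0.5471, 0.0985, 0.1249]
tcp_rot: [-0.0, 0.927, 0.374, 0.0]
contact_force: [-2.0, 1.0, 6.1]
gripper_width: 0.564
grip_force: 25.0
```

```bash
python3 s.py
```

```text
t 14.05 p [0.5471 0.0985 0.1249] q6 0.8433 yaw 0.7669 F [-2.   1.   6.1] T [0.145 0.203 0.83 ] w 51.9 g 25.0 tau6 0.818
```

>>> {"api": "move_arm", "payload": {
  "increments": [
    [0,0,0,0,0,0.5,-1],
    [0,0,0,0,0,0.5,-1],
    [0,0,0,0,0,0.5,-1],
    [0,0,0,0,0,0.5,-1],
    [0,0,0,0,0,0,-1],
    [0,0,0,0,0,0,-1],
    [0,0,0,0,0,0,-1],
    [0,0,0,0,0,0,-1]
  ]
}}

```text
time: 15.05
tool_pos: [0.5472, 0.0983, 0.1246]
tcp_rot: [-0.0, 0.973, 0.23, 0.0]
contact_force: [-0.5, 5.7, 5.7]
gripper_width: 0.558
grip_force: 25.0
```

```bash
python3 s.py
```

```text
t 15.05 p [0.5472 0.0983 0.1246] q6 1.1451 yaw 0.4645 F [-0.5  5.7  5.7] T [0.924 0.127 0.773] w 51.3 g 25.0 tau6 0.766
```

```bash
cat > st.py <<'E'
from h import *
import sys
o,M,y=tool(); im,W,m=wristcap(); cv2.imwrite(f"pics/{sys.argv[1]}.png",im[:,:,::-1])
L=(W-o["tool_pos"])@M
s=m&(abs(W[...,2]-.1345)<.006)&(np.hypot(L[...,0],L[...,1])<.027)&(im.min(-1)>120)&(np.ptp(im.astype(int),axis=-1)<60)
n,lab,stt,ce=cv2.connectedComponentsWithStats(s.astype(np.uint8)); 
for k in np.argsort(-stt[1:,4])[:3]+1:
    Q=L[lab==k][:,:2]; c=Q.mean(0); w,v=np.linalg.eigh(np.cov(Q.T)); 
    print(stt[k,4],ce[k].round(),c.round(4),"axis",np.arctan2(*v[::-1,1]).round(3),"dir",np.arctan2(c[1],c[0]).round(3),"px slope")
E
python3 st.py w3; python3 s.py
```

```text
368 [340. 253.] [0.011  0.0081] axis -2.39 dir 0.636 px slope
t 15.1 p [0.5472 0.0983 0.1246] q6 1.1451 yaw 0.4645 F [-1.1  5.5  5.1] T [0.949 0.129 0.742] w 51.6 g 25.0 tau6 0.78
```

View pics/w3.png

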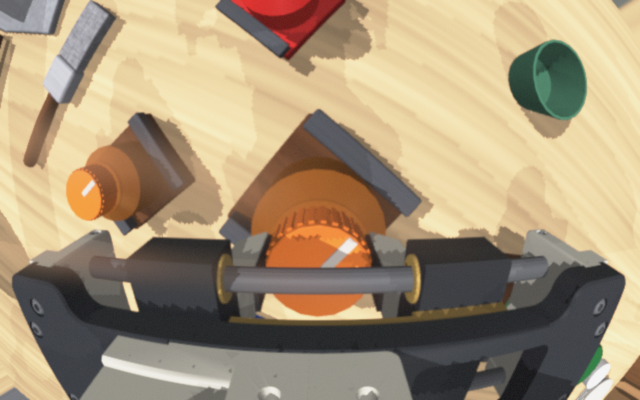

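The stripe, now at (340,253), has slipped steeper relative to the fingers. The torque has plateaued at 0.8 N m, so the cap has bottomed out. Now I'll back it off 1.571 rad.

>>> {"api": "move_arm", "payload": {
  "increments": [
    [0,0,-0.01,0,0,-0.5,-1],
    [0,0,-0.01,0,0,-1,-1],
    [0,0,-0.01,0,0,-1,-1],
    [0,0,-0.01,0,0,-1,-1],
    [0,0,-0.01,0,0,-1,-1],
    [0,0,-0.01,0,0,-1,-1],
    [0,0,-0.01,0,0,-1,-1],
    [0,0,-0.01,0,0,-1,-1]
  ],
  "squeeze": 30
}}

```text
time: 16.1
tool_pos: [0.5466, 0.0987, 0.1258]
tcp_rot: [-0.001, 0.7, 0.715, 0.0]
contact_force: [-3.0, 7.1, 3.7]
gripper_width: 0.559
grip_force: 30.0
```

>>> {"api": "move_arm", "payload": {
  "increments": [
    [0,0,-0.01,0,0,-1,-1],
    [0,0,-0.01,0,0,-1,-1],
    [0,0,0,0,0,-0.6,-1],
    [0,0,0,0,0,-0.37,-1],
    [0,0,0,0,0,0,-1],
    [0,0,0,0,0,0,-1],
    [0,0,0,0,0,0,-1],
    [0,0,0,0,0,0,-1]
  ]
}}

```text
time: 17.1
tool_pos: [0.5463, 0.0986, 0.1262]
tcp_rot: [-0.001, 0.526, 0.85, 0.0]
contact_force: [-3.5, 6.9, 4.8]
gripper_width: 0.56
grip_force: 30.0
```

```bash
python3 st.py w4; python3 s.py
```

```text
367 [340. 254.] [0.0129 0.0101] axis -2.368 dir 0.667 px slope
t 17.15 p [0.5463 0.0986 0.1262] q6 -0.4242 yaw 2.0333 F [-3.5  6.6  4.3] T [1.114 0.338 0.107] w 51.8 g 30.0 tau6 0.071
```

View pics/w4.png

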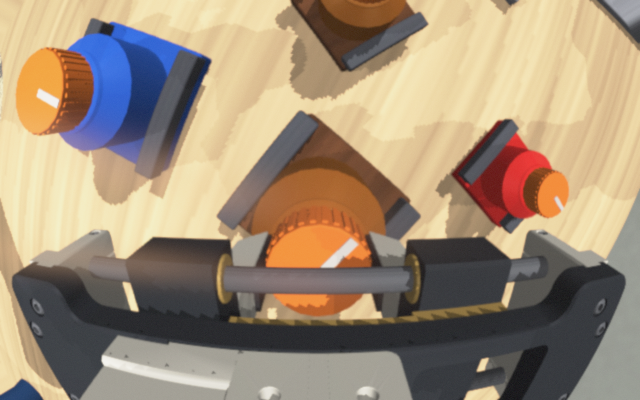

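The stripe is at (340,254), unchanged relative to the fingers, so the cap followed the full 1.569 rad back. The grip holds at 30 N and the arm is still.

```bash
python3 -c "
from h import *
print(np.abs(telemetry.observe()['qvel']).max()); print(env.hand_in())"
```

```text
0.0019917415058961214
the job is handed in; nothing more can be done
None
```

The orange cap was screwed down until it bottomed out and backed off a quarter turn (tool turned 1.569 rad; the stripe suggests 1.55–1.57 rad for the cap); the job is handed in with the arm still and gripping the cap at 30 N, and nothing else was touched.

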